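# Open the back of a flea-market picture frame

### The arm

A 7-joint arm with a two-finger parallel gripper is mounted at the origin on the work surface. World frame = base frame: x ahead of the robot, y to its left, z up, the work surface at z = 0. Lengths are in m, angles in rad, forces in N, time in s.
With the tool pointing down it reaches from about 0.4 to 0.85 m from the base axis. Payload 4.5 kg.
Tool frame: the origin (TCP) lies between the finger pads; the fingertips stand 11 mm ahead of it and the grasp point (between the pads) lies 8 mm behind it (r.nose_length is the distance from the TCP to the fingertips, in m); z points along the fingers, y is the line along which they close (so a half turn about z gives the same grasp; the last joint's range is limited). The gripper opens to 88 mm and grips with 3 to 60 N. Pads are 18 mm wide; open, the fingers measure 123 mm over their backs; the gripper's body (75 mm by 187 mm) begins 45 mm behind the grasp point.
Start: joints at [1.264, 0.689, -0.195, 1.565, 0.157, 0.902, -0.215], TCP at [0.209, -0.589, 0.25] pointing down, gripper open.
Joint ranges: [-3.01, 3.01], [-0.46, 2.08], [-1.47, 1.51], [0.13, 2.56], [-1, 4.14], [0.04, 2.09], [-2.66, 2.66]. Speed limits (rad/s): [2.57, 2.57, 3.14, 3.14, 3.14, 3.14, 3.14].

### API

Orientations are given as a unit quaternion [x, y, z, w].
In Python, from plant import get_state, snapshot, camera_model, r gives the robot as it stands.
- The arm moves only by the shell command python3 -m inch 'ROWS' [FORCE]. ROWS is text: rows parted by semicolons, each of 7 numbers parted by spaces: the opening, from -1 (shut) to 1 (fully open), then the shift along the tool's x, y, z in m, then the turn, a rotation vector about the tool's x, y, z in rad. A call has 1 to 20 rows; each row shifts and turns the commanded pose from where the row before left it, along the tool's axes as they then stand; what a row does not reach is not made up. A row lasts 1/12 s, in which the tool goes at most 41.7 mm and 7.16 degrees, less where a joint would pass 70% of its speed; a pose out of reach is approached as far as the arm can. A call is refused whole if a number of a shift passes 0.0417 or a number of a turn 0.125, either way. A call with a gripper value outside its range is refused whole. The fingers move at their own pace and stop on an object; FORCE is the grip in N (left out, the last holds). Time passes only in rows, so rows that do not move let the fingers close. It gives the time, the measured TCP pose, the force, the opening and the grip force at its end, in the units of the state.
- get_state(): the state, without advancing time (a new reading comes with each control period).
- snapshot(name): name is "scene" or "top" or "wrist"; returns (picture, depth): 420x560x3 uint8, red, green, blue; 420x560 float32, m along the optical axis (not along the pixel's ray), 0 where there is no reading.
- camera_model(name): a dict with "intrinsics" (3x3 intrinsics, pixels), "dist" ([k1, k2, p1, p2, k3] as OpenCV has them; the pictures are not rectified), "view" (4x4, takes a point from world to camera coordinates). Camera axes: x right, y down, z forward; pixel columns grow to the right and rows downward; lengths in m; the calibration is good to about 2 mm. A picture is of the moment at which its call begins: read the wrist's pose just before it. camera_model takes no time and is no camera call; for the wrist camera it gives the pose at the moment of the call.
- r.finish_job(): hands the job in; it is judged then, once.
The state is a dict: "clock": time; "q": joint angles; "qd": joint speeds; "joint_torque": joint torques, N m; "tool_pos": TCP position; "eef_rot": TCP orientation; "contact_force": force on the tool from outside, world axes, zero at the start; "moment": the same for the moment, N m; "opening": opening from 0.0 (shut) to 1.0 (fully open); "finger_force": force on a finger pad.
Only numpy, scipy, OpenCV 4.12 (cv2) and the standard library are available. Lean on these libraries where they do the work, as an engineer would, in place of code of your own. Each camera call takes 0.05 s, during which the arm holds its last target. There are 200 camera calls.

### The job

Take the back off the picture frame lying face down on the stall table: turn both brass turn buttons clear of the wooden backboard, lift it out by its grip block, and seat it fully home, flat and square, inside the green rim of the mending jig. The rim is locked a little differently on its blue base each time, and its orange spring jaw bars a straight drop: tip the board, feel its low edge against the jaw and push it back, then lower the other edge inside the rim, gently, without dropping or forcing it. Leave the buttons turned aside and the other goods undisturbed.

Things in the scene. Friction and masses are not known exactly. Their poses are not given: they have to be found in the camera images.
- frame: dark wooden picture frame, brass edge, face down, fixed to the table, left or right of the jig. All sizes here in mm. Outer 226 (x) x 186 (y) x 30 high; origin centre of underside, z up. Its opening, 154 (x) x 114 (y), has a floor 20 above the table on which the panel lies. A turn button sits mid each short rail, pivot 93 from the centre: a at +x, b at -x
- panel: loose light-wood backboard 150 (its x) x 110 (y) x 10 mm thick, 0.13 to 0.25 kg; origin centre of underside, z up. A wooden grip block 60 (x) x 14 (y) x 30 high stands mid its upper face, top 40 above the origin. It starts in the frame's opening (2 play each side), upper face level with the frame's back, 30 above the table
- button_a (a joint): angle of brass turn button a: 0 = tail straight across the panel, positive anticlockwise from above, stops at +-1.6; turns either way, stiff (0.04 N m), stays put; clear of the panel beyond 1.15 either way. Bar 12 wide, 6 thick, tip 30 from the pivot, underside 32 above the table; on the pivot an upright wing 24 (along bar) x 9 mm, from 37 to 55 above the table
- button_b (a joint): the same for button b, on the opposite rail
- grip_a (a point): top centre of button a's wing, on its pivot axis, 55 above the table; x points along the bar from the pivot to the tip of the tail, z up
- grip_b (a point): the same for button b
- jig: mending jig fixed to the table: blue base 209 (its x) x 210 (y) x 12 mm, origin centre of underside. On it a green rim, 8 mm high, 28 wide, is locked up to 12 mm either way along y from its middle place, a shift s not given. Rim's inner faces: x = -76.5 and 76.5, y = -55 + s and 58.5 + s. The panel's underside belongs on the blue floor inside the rim, 12 above the table
- jig_mid (a point): centre of the jig's base, on its blue floor, 12 mm above the table; axes as the jig's. The rim's orange spring jaw, 60 (x) x 18 (y), top 14 mm above the blue floor, stands mid the rim's +y side, face at y = 51 + s; the panel's edge can push it back towards +y (3 N at first, 0.6 N more per mm) to behind the rim. The panel fits either way round, 1.5 mm play each end along x, held by the jaw against the rim's -y side; friction may need a press
- mug: white ceramic mug, rim radius 38, 85 mm high, loose bystander; origin centre of underside
- bowl: steel bowl, rim radius 60, 50 mm high, loose bystander; origin centre of underside
- candlestick: brass candlestick, 70 across, 90 mm high, loose bystander; origin centre of underside
- bird: small white china bird, 50 across, 67 mm high, loose bystander that stands between the frame and the jig, nearer the robot; origin centre of underside
- tin: steel tin with a red band, radius 30, 60 mm high, loose bystander; origin centre of underside
- driver: screwdriver lying on the table, loose bystander; origin about the middle of its underside
- jar: amber glass jar with brass cap, radius 30, 75 mm high, loose bystander; origin centre of underside

How it is judged:
On the way, in this order (a step that is already met when the one before it is completed fails the run):
1. both turn buttons turned clear of the backboard while it still lies in the frame ((value of joint button_a above 1.1 rad or value of joint button_a below -1.1 rad) and (value of joint button_b above 1.1 rad or value of joint button_b below -1.1 rad) and z of panel in the frame of frame below 0.03 m and horizontal distance between panel and frame below 0.01 m), for 0.1 s.
2. backboard lifted out of the frame (z of panel in the frame of frame above 0.045 m), for 0.1 s.
At the end, for the whole second after the job is handed in: the backboard lies at rest inside the jig's rim, its underside within 2 mm of the blue floor, within 4 mm of the jig's middle along x and 16 mm along y, square within 0.03 rad and level within 0.02 rad; both buttons stand more than 1.1 rad from straight across ((value of joint button_a above 1.1 rad or value of joint button_a below -1.1 rad) and (value of joint button_b above 1.1 rad or value of joint button_b below -1.1 rad) and z of panel in the frame of jig_mid between -0.002 and 0.002 m and x of panel in the frame of jig_mid between -0.004 and 0.004 m and y of panel in the frame of jig_mid between -0.016 and 0.016 m and angle between the x axis of panel and the x axis of jig_mid, either way round below 0.03 rad and angle between panel's own z axis and vertical below 0.02 rad and linear speed of panel below 0.01 m/s); the robot touches nothing.
It fails at once if the backboard was dropped or thrown at the jig (over 0.3 m/s close above it) (horizontal distance between panel and jig below 0.06 m and z of panel in the frame of jig below 0.045 m and linear speed of panel above 0.3 m/s).
It fails at once if the backboard was forced against the jig (over 70 N) (contact force between panel and jig above 70 N).
It fails at once if the backboard was forced against the frame and its buttons (over 70 N) (contact force between panel and frame above 70 N).
It fails at once if one of the other goods was moved more than 3 cm (distance of any of mug, bowl, candlestick, bird, tin, driver, jar from where it was at the start of the episode above 0.03 m).
It also fails if it takes over 70 s, if anything falls off the work surface, if the arm or the gripper's body presses on something with over 40 N, if the wrist force passes 120 N, or if a joint passes its speed limit or range.

## Working session

There is one attempt and no reset: what is moved stays moved. The work goes in short steps, Python scripts to look and compute and a shell command to move; the robot and the scene stay as the last step left them, time stands still between calls to the robot, and variables do not carry over. Pictures are saved under pics/ and viewed, at most 12 in all, crops included, and the job is handed in when it is done.

```bash
ls; mkdir -p pics
python3 - <<'E'
from plant import get_state, snapshot, camera_model, r
import cv2,numpy as np
s=get_state();print(s)
for n in("top","scene"):
    p,d=snapshot(n);cv2.imwrite(f"pics/{n}0.png",p[:,:,::-1]);np.savez(f"{n}0.npz",p=p,d=d)
    m=camera_model(n);print(n,m)
E
```

```text
pics
{'clock': 0.0, 'q': array([ 1.26379922,  0.69000226, -0.1945408 ,  1.56634209,  0.15734957,
        0.90250094, -0.21508056]), 'qd': array([ 2.15987133e-03, -1.99209078e-03, -1.42845518e-03, -3.00283733e-05,
        2.86939451e-04,  7.18030452e-04, -1.62617957e-03]), 'joint_torque': array([-9.68853601e-05, -5.27561152e+01, -1.26654770e+00, -1.53427541e+01,
       -5.25330228e-02,  6.67869084e-03,  1.54493414e-04]), 'tool_pos': array([ 0.20865065, -0.58849238,  0.24889982]), 'eef_rot': array([ 9.85503687e-01,  1.69651477e-01, -2.32742543e-04, -8.97065836e-04]), 'contact_force': array([-0.27197352, -0.39463232, -0.60721516]), 'moment': array([-0.0501491 ,  0.00269112,  0.00312031]), 'finger_force': 0.0, 'opening': 0.9985960653727216}
top {'intrinsics': array([[474.63232098,   0.        , 275.07302866],
       [  0.        , 474.63232098, 213.61182036],
       [  0.        ,   0.        ,   1.        ]]), 'dist': array([0.0052732, 0.       , 0.       , 0.       , 0.       ]), 'view': array([[ 0.02071433, -0.99977663, -0.00419526, -0.02627004],
       [-0.97432928, -0.01924587, -0.22430347,  0.58203293],
       [ 0.22417263,  0.00873386, -0.97451031,  1.31722081],
       [ 0.        ,  0.        ,  0.        ,  1.        ]])}
scene {'intrinsics': array([[539.35068498,   0.        , 280.47538315],
       [  0.        , 539.35068498, 213.23833124],
       [  0.        ,   0.        ,   1.        ]]), 'dist': array([0.01546806, 0.        , 0.        , 0.        , 0.        ]), 'view': array([[ 0.0873536 ,  0.99609734, -0.01262694, -0.03728017],
       [ 0.85676054, -0.08158942, -0.50921954, -0.46572033],
       [-0.50826245,  0.0336639 , -0.86054403,  1.73084539],
       [ 0.        ,  0.        ,  0.        ,  1.        ]])}
```

View pics/top0.png

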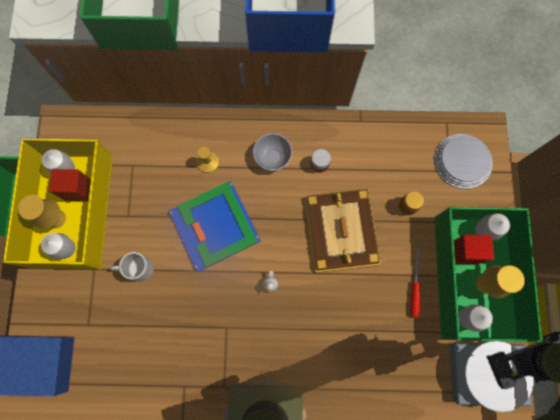

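View pics/scene0.png

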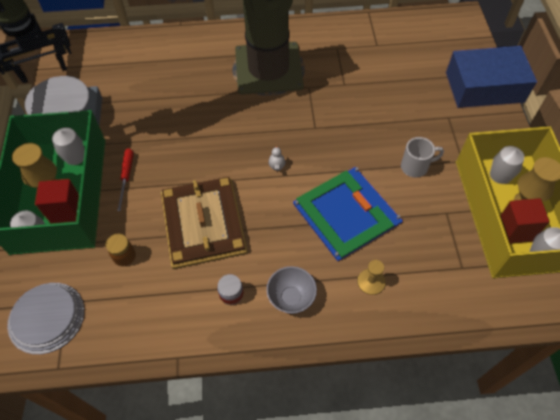

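The top view shows the frame at (342,230), with its wings at (339,198) and (345,258). The jig is at (215,225) with its orange jaw at (198,232), and the bird is at (270,283). The scene view agrees. Next I'll measure them.

```bash
cat > h.py <<'E'
import numpy as np, cv2
from scipy.spatial.transform import Rotation as R
from plant import get_state, snapshot, camera_model, r
def ray(m,px,z):
    px=np.atleast_2d(np.array(px,float))
    u=cv2.undistortPoints(px[:,None],m["intrinsics"],m["dist"])[:,0]
    V=m["view"];c=-V[:3,:3].T@V[:3,3]
    d=np.c_[u,np.ones(len(u))]@V[:3,:3]
    return c+d*((z-c[2])/d[:,2])[:,None]
def cloud(m,d):
    v,u=np.mgrid[:d.shape[0],:d.shape[1]]
    px=np.c_[u.ravel(),v.ravel()].astype(float)
    n=cv2.undistortPoints(px[:,None],m["intrinsics"],m["dist"])[:,0]
    P=np.c_[n,np.ones(len(n))]*d.ravel()[:,None]
    V=m["view"];return ((P-V[:3,3])@V[:3,:3]).reshape(*d.shape,3)
def rect(xy):
    (c,sz,a)=cv2.minAreaRect((xy*1000).astype(np.float32))
    return np.round(c,1),np.round(sz,1),round(a,2)
def biggest(mask,lo=20):
    n,l,s,c=cv2.connectedComponentsWithStats(mask.astype(np.uint8))
    return l==1+np.argmax(s[1:,4])
def tool(p=None):
    s=get_state();return s,R.from_quat(s["eef_rot"]).as_matrix(),s["tool_pos"]
E
python3 - <<'E'
from h import *
for n in("top","scene"):
    z=np.load(n+"0.npz");p,d=z["p"],z["d"];m=camera_model(n);C=cloud(m,d)
    hsv=cv2.cvtColor(p,cv2.COLOR_RGB2HSV);H,S,V=[hsv[...,i].astype(int) for i in range(3)]
    roi=(C[...,0]>.3)&(C[...,0]<.75)&(abs(C[...,1])<.33)
    def pts(mask,zz):
        v,u=np.nonzero(mask);return ray(m,np.c_[u,v],zz)[:,:2]
    blue=(H>100)&(H<130)&(S>120)&roi; green=(H>50)&(H<85)&(S>120)&roi
    orange=(H<14)&(S>170)&(V>140)&roi&(C[...,1]>0)
    print(n,"base",rect(pts(biggest(blue|green),.012)),"rim",rect(pts(biggest(green),.020)))
    q=pts(biggest(orange),.026);print("jaw",rect(q))
    fr=(C[...,2]>.02)&(C[...,2]<.04)&roi&(C[...,1]<0)
    fr=cv2.morphologyEx(fr.astype(np.uint8),cv2.MORPH_OPEN,np.ones((3,3)))
    print("frame",rect(pts(biggest(fr),.03)),"z",np.median(C[biggest(fr)][:,2]))
    w=(C[...,2]>.045)&(C[...,2]<.09)&roi
    k,l,st,c=cv2.connectedComponentsWithStats(w.astype(np.uint8))
    for i in range(1,k):
        if st[i,4]>5: print("tall",st[i,4],np.round(c[i]),np.round(np.median(C[l==i],0),3))
    print("table z",np.median(C[...,2][roi]))
E
```

```text
top base (array([567.8, 149.6]), array([209.1, 158.9]), 27.79) rim (array([564.7, 153.1]), array([206.9, 149.7]), 27.46)
jaw (array([541. , 215.8]), array([32.9,  9.2]), 29.03)
frame (array([ 549.6, -215.7]), array([226.3, 187. ]), 7.86) z 0.029090628463071335
tall 24 [205. 157.] [0.747 0.198 0.087]
tall 19 [262. 165.] [0.733 0.031 0.049]
tall 24 [280. 167.] [ 0.728 -0.028  0.05 ]
tall 102 [321. 164.] [ 0.742 -0.149  0.057]
tall 28 [339. 197.] [ 0.641 -0.203  0.052]
tall 107 [344. 226.] [ 0.55  -0.216  0.059]
tall 30 [349. 258.] [ 0.458 -0.229  0.053]
tall 75 [270. 286.] [ 0.373 -0.005  0.062]
table z 0.0015621291856131232
scene base (array([558.9, 164.9]), array([211.1, 209.9]), 27.73) rim (array([566.1, 157.3]), array([208.2, 168.8]), 27.86)
jaw (array([537.9, 206.7]), array([56.9, 16. ]), 25.73)
frame (array([ 556.5, -217.3]), array([231.3, 188.2]), 7.92) z 0.03025760568903007
tall 93 [276. 153.] [ 0.385 -0.008  0.06 ]
tall 32 [195. 185.] [ 0.465 -0.231  0.054]
tall 124 [200. 213.] [ 0.558 -0.219  0.06 ]
tall 35 [206. 244.] [ 0.648 -0.205  0.054]
tall 17 [374. 261.] [0.747 0.194 0.088]
tall 114 [289. 271.] [ 0.734 -0.007  0.049]
tall 73 [229. 277.] [ 0.745 -0.153  0.06 ]
table z 0.002251400998606833
```

Frame centre is about (0.552, -0.216) with yaw 7.9°. The jig is about (0.56, 0.163) with yaw 27.8°. Frame 226×187 and wing spacing 185 both match the given sizes. I'll move above the frame for a wrist look.

```bash
python3 -m inch '1 0 0 0 0 0 .1;1 0 0 0 0 0 .1;1 .03 -.0248 0 0 0 0;1 .03 -.0248 0 0 0 0;1 .03 -.0248 0 0 0 0;1 .03 -.0248 0 0 0 0;1 .03 -.0248 0 0 0 0;1 .03 -.0248 0 0 0 0;1 .03 -.0248 0 0 0 0;1 .03 -.0248 0 0 0 0;1 .03 -.0248 0 0 0 0;1 .03 -.0248 0 0 0 0;1 .03 -.0248 0 0 0 0;1 .03 -.0248 0 0 0 0;1 .03 -.0248 0 0 0 0;1 0 0 0 0 0 0;1 0 0 0 0 0 0'
python3 - <<'E'
from h import *
m=camera_model("wrist");p,d=snapshot("wrist");cv2.imwrite("pics/w1.png",p[:,:,::-1])
C=cloud(m,d);np.savez("w1.npz",p=p,d=d,C=C,**m)
V=m["view"];print("cam",-V[:3,:3].T@V[:3,3],"fwd",V[2,:3]);s,T,t=tool();print(t,T.round(3))
roi=(C[...,1]<-.06)&(C[...,0]>.4)&(C[...,0]<.7)
fr=roi&(C[...,2]>.024)&(C[...,2]<.036)
v,u=np.nonzero(biggest(fr));print("frame",rect(ray(m,np.c_[u,v],.03)[:,:2]),np.median(C[fr][:,2]))
w=roi&(C[...,2]>.046)&(C[...,2]<.07)
k,l,st,c=cv2.connectedComponentsWithStats(w.astype(np.uint8))
for i in range(1,k):
    if st[i,4]>30:
        v,u=np.nonzero(l==i);h=np.percentile(C[l==i][:,2],60);print(st[i,4],c[i].round(),"z",h.round(4),rect(ray(m,np.c_[u,v],h)[:,:2]))
E
```

```text
clock: 1.52
tool_pos: [0.5514, -0.2118, 0.2492]
eef_rot: [0.997, 0.073, 0.0, -0.001]
contact_force: [-1.4, -0.9, -0.7]
opening: 1.001
finger_force: 0.0
cam [ 0.61654513 -0.20246548  0.38506967] fwd [-0.25540186 -0.03622702 -0.96615604]
[ 0.54970664 -0.21449456  0.24918748] [[ 0.99   0.142 -0.001]
 [ 0.142 -0.99  -0.   ]
 [-0.001 -0.    -1.   ]]
frame (array([ 551.9, -217.8]), array([225.4, 186.9]), 7.84) 0.03091891945300054
289 [279.  83.] z 0.0559 (array([ 643.5, -204.5]), array([23.6,  8.8]), 8.76)
1060 [487. 133.] z 0.0543 (array([ 630.3, -406.6]), array([56.5, 36.9]), 5.24)
958 [279. 186.] z 0.061 (array([ 552.9, -218.1]), array([60.2, 13.8]), 7.31)
744 [552. 233.] z 0.0563 (array([ 555.8, -500.8]), array([68.8, 23. ]), 1.72)
220 [277. 275.] z 0.0556 (array([ 462.3, -229.5]), array([26.4,  9. ]), 8.77)
```

View pics/w1.png

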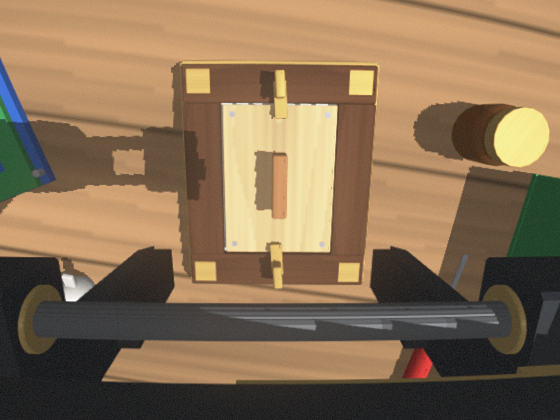

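The wrist view shows the far button (280,92), the near one (277,265) and the grip block (280,186), with both bars about straight across. The measured wing is 23.6×8.8 and the block 60×13.8, both as given. I'll go to the far button.

```bash
python3 -m inch '0 .0315 .0013 0 0 0 0;0 .0315 .0013 0 0 0 0;0 .0315 .0013 0 0 0 0;0 0 0 .038 0 0 0;0 0 0 .038 0 0 0;0 0 0 .038 0 0 0;0 0 0 .038 0 0 0;0 0 0 .03 0 0 0;0 0 0 .016 0 0 0;0 0 0 0 0 0 0;0 0 0 0 0 0 0;-1 0 0 0 0 0 0;-1 0 0 0 0 0 0;-1 0 0 0 0 0 0;-1 0 0 0 0 0 0;-1 0 0 0 0 0 0' 30; python3 -c "
from h import *
s=get_state();print(s['q'].round(2),s['tool_pos'])"
```

```text
clock: 2.9
tool_pos: [0.6444, -0.2058, 0.0527]
eef_rot: [0.998, 0.07, 0.001, 0.0]
contact_force: [-0.1, -0.1, 0.4]
opening: 0.147
finger_force: 0.0
[ 0.27  1.   -0.06  1.52  0.09  0.62 -1.26] [ 0.64439259 -0.20584608  0.05266686]
```

```bash
python3 -m inch '-1 0 0 0 0 0 0;-1 0 0 0 0 0 0;-1 0 0 0 0 0 .115;-1 0 0 0 0 0 .115;-1 0 0 0 0 0 .115;-1 0 0 0 0 0 .115;-1 0 0 0 0 0 .115;-1 0 0 0 0 0 .115;-1 0 0 0 0 0 .115;-1 0 0 0 0 0 .115;-1 0 0 0 0 0 .115;-1 0 0 0 0 0 .115;-1 0 0 0 0 0 .115;-1 0 0 0 0 0 .115;-1 0 0 0 0 0 0;-1 0 0 0 0 0 0' 30; python3 -c "
from h import *
s,T,t=tool();print(s['q'].round(2),s['moment'],np.degrees(np.arctan2(T[1,0],T[0,0])))"
```

```text
clock: 4.23
tool_pos: [0.6441, -0.2052, 0.0525]
eef_rot: [0.814, -0.581, -0.0, -0.0]
contact_force: [-1.9, 0.5, 6.1]
opening: 0.102
finger_force: 30.0
[ 0.1   1.03  0.28  1.53 -0.41  0.64 -2.22] [ 0.51129887  0.27745791 -0.02995556] -70.99341390589922
```

```bash
python3 -m inch '0 0 0 0 0 0 0;0 0 0 0 0 0 0;0 0 0 0 0 0 0;0 0 0 0 0 0 0;0 0 0 -.025 0 0 0;0 0 0 -.025 0 0 0;0 0 0 0 0 0 -.115;0 0 0 0 0 0 -.115;0 0 0 0 0 0 -.115;0 0 0 0 0 0 -.115;0 0 0 0 0 0 -.115;0 0 0 0 0 0 -.115;0 0 0 0 0 0 -.115;0 0 0 0 0 0 -.115;0 0 0 0 0 0 -.115;0 0 0 0 0 0 -.115;0 0 0 0 0 0 -.115;0 0 0 0 0 0 -.115;0 0 0 0 0 0 0;0 0 0 0 0 0 0' 30
python3 -m inch '0 -.0372 0 0 0 0 0;0 -.0372 0 0 0 0 0;0 -.0372 0 0 0 0 0;0 -.0372 0 0 0 0 0;0 -.0372 0 0 0 0 0;0 0 0 0 0 0 0;0 0 0 0 0 0 0;0 0 0 0 0 0 0' 30;  python3 -c "
from h import *
s,T,t=tool();print(s['q'].round(2),s['tool_pos'],np.degrees(np.arctan2(T[1,0],T[0,0])))
m=camera_model('wrist');p,d=snapshot('wrist');cv2.imwrite('pics/w2.png',p[:,:,::-1])"
```

```text
clock: 5.9
tool_pos: [0.6437, -0.2061, 0.1015]
eef_rot: [0.998, 0.069, -0.0, -0.0]
contact_force: [-0.3, -0.3, 0.2]
opening: 0.495
finger_force: 0.0
clock: 6.57
tool_pos: [0.461, -0.2321, 0.102]
eef_rot: [0.998, 0.069, 0.001, 0.0]
contact_force: [-0.4, -0.1, -0.0]
opening: 0.499
finger_force: 0.0
[ 0.41  0.79 -0.05  2.02  0.12  0.34 -1.17] [ 0.46100693 -0.23211251  0.10198994] 7.95392771310202
```

View pics/w2.png

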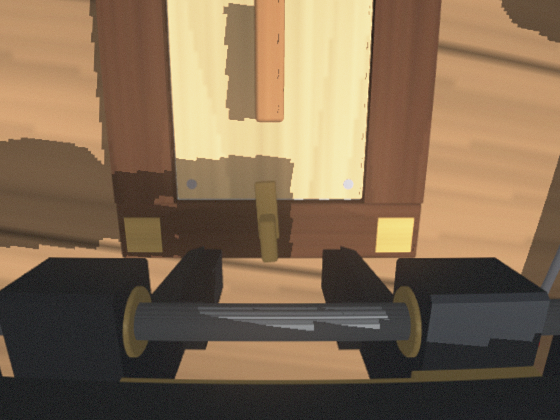

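The wrist view shows button b's bar at (268,220), nearly straight across the panel. Next I lower onto it, close, and turn it anticlockwise.

```bash
python3 -m inch '0 -.001 -.0018 .025 0 0 0;0 0 0 .0245 0 0 0;0 0 0 0 0 0 0;-1 0 0 0 0 0 0;-1 0 0 0 0 0 0;-1 0 0 0 0 0 0;-1 0 0 0 0 0 0;-1 0 0 0 0 0 0;-1 0 0 0 0 0 0;-1 0 0 0 0 0 0;-1 0 0 0 0 0 0' 30
python3 -m inch '-1 0 0 0 0 0 -.115;-1 0 0 0 0 0 -.115;-1 0 0 0 0 0 -.115;-1 0 0 0 0 0 -.115;-1 0 0 0 0 0 -.115;-1 0 0 0 0 0 -.115;-1 0 0 0 0 0 -.115;-1 0 0 0 0 0 -.115;-1 0 0 0 0 0 -.115;-1 0 0 0 0 0 -.115;-1 0 0 0 0 0 -.115;-1 0 0 0 0 0 -.115;-1 0 0 0 0 0 0;-1 0 0 0 0 0 0' 30; python3 -c "
from h import *
s,T,t=tool();print(s['q'].round(2),s['moment'],np.degrees(np.arctan2(T[1,0],T[0,0])))"
```

```text
clock: 7.53
tool_pos: [0.459, -0.2305, 0.053]
eef_rot: [0.998, 0.07, 0.001, 0.0]
contact_force: [-0.1, -0.6, 6.7]
opening: 0.099
finger_force: 29.7
clock: 8.7
tool_pos: [0.4596, -0.231, 0.053]
eef_rot: [0.725, 0.689, 0.001, 0.001]
contact_force: [1.1, -0.9, 5.6]
opening: 0.098
finger_force: 29.7
[ 0.54  0.89 -0.28  2.03  0.74  0.32 -0.4 ] [-0.23757868 -0.19633648  0.0382833 ] 87.11687433674554
```

```bash
python3 -m inch '0 0 0 0 0 0 0;0 0 0 0 0 0 0;0 0 0 0 0 0 0;0 0 0 0 0 0 0;0 0 0 -.025 0 0 0;0 0 0 -.035 0 0 0;0 0 0 -.0 0 0 .115;0 0 0 -.01 0 0 .115;0 0 0 -.01 0 0 .115;0 0 0 -.01 0 0 .115;0 0 0 -.01 0 0 .115;0 0 0 -.01 0 0 .115;0 0 0 -.01 0 0 .115;0 0 0 -.01 0 0 .115;0 0 0 -.01 0 0 .115;0 0 0 -.01 0 0 .115;0 0 0 -.01 0 0 .115;0 0 0 0 0 0 .115' 30
python3 -m inch '0 .0313 0 0 0 0 0;0 .0313 0 0 0 0 0;0 .0313 0 0 0 0 0;0 0 0 0 0 0 0;0 0 0 0 0 0 0;0 0 0 0 0 0 0' 40;  python3 -c "
from h import *
s,T,t=tool();print(s['q'].round(2),s['tool_pos'],np.degrees(np.arctan2(T[1,0],T[0,0])))
m=camera_model('wrist');p,d=snapshot('wrist');cv2.imwrite('pics/w3.png',p[:,:,::-1]);C=cloud(m,d)
w=(C[...,2]>.046)&(C[...,2]<.07)&(abs(C[...,1]+.218)<.1)
k,l,st,c=cv2.connectedComponentsWithStats(w.astype(np.uint8))
for i in range(1,k):
    if st[i,4]>30:
        v,u=np.nonzero(l==i);h=np.percentile(C[l==i][:,2],60);print(st[i,4],c[i].round(),'z',h.round(4),rect(ray(m,np.c_[u,v],h)[:,:2]))
"
```

```text
clock: 10.2
tool_pos: [0.4592, -0.2303, 0.2137]
eef_rot: [0.998, 0.068, 0.001, 0.001]
contact_force: [-0.2, 0.5, -0.6]
opening: 0.493
finger_force: 0.0
clock: 10.7
tool_pos: [0.5502, -0.217, 0.2116]
eef_rot: [0.998, 0.07, -0.001, -0.0]
contact_force: [-0.7, 0.6, -1.0]
opening: 0.499
finger_force: 0.0
[ 0.36  0.69 -0.11  1.71  0.11  0.75 -1.23] [ 0.55015081 -0.21702981  0.21164468] 8.057892698986665
397 [273.  76.] z 0.0558 (array([ 643. , -204.9]), array([ 9.8, 23.9]), 18.87)
1241 [273. 192.] z 0.0609 (array([ 552.9, -218. ]), array([60.3, 13.7]), 7.72)
341 [272. 291.] z 0.0554 (array([ 462.4, -230. ]), array([24.2, 13.3]), 87.44)
```

View pics/w3.png

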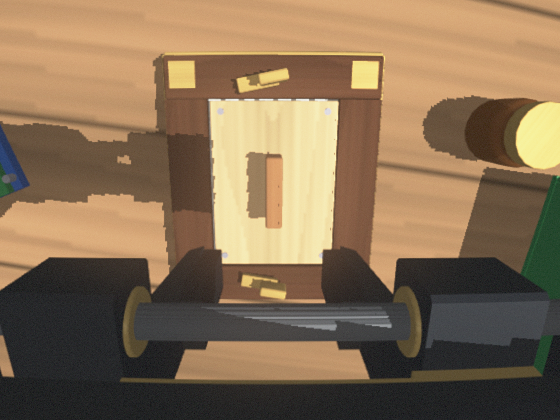

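Both buttons stand turned aside, a at (262,80) and b at (264,287), about 1.38 rad each. Next I grip the block.

```bash
python3 -m inch '0 .0025 .0012 .038 0 0 0;0 0 0 .038 0 0 0;0 0 0 .038 0 0 0;0 0 0 .03 0 0 0;0 0 0 .015 0 0 0;0 0 0 .006 0 0 0;0 0 0 0 0 0 0;-1 0 0 0 0 0 0;-1 0 0 0 0 0 0;-1 0 0 0 0 0 0;-1 0 0 0 0 0 0;-1 0 0 0 0 0 0;-1 0 0 0 0 0 0;-1 0 0 0 0 0 0;-1 0 0 0 0 0 0' 50
python3 -c "
from h import *
s,T,t=tool();print(s['q'].round(2),s['tool_pos'],np.degrees(np.arctan2(T[1,0],T[0,0])))"
```

```text
clock: 12.0
tool_pos: [0.5547, -0.2181, 0.0482]
eef_rot: [0.998, 0.07, 0.001, 0.0]
contact_force: [-0.2, -0.5, 6.8]
opening: 0.152
finger_force: 50.0
[ 0.34  0.94 -0.08  1.79  0.15  0.42 -1.27] [ 0.55466064 -0.21808784  0.04819501] 8.057329985299907
```

```bash
python3 -m inch '-1 0 0 -.006 0 0 0;-1 0 0 -.01 0 0 0;-1 0 0 -.015 0 0 0;-1 0 0 -.025 0 0 0;-1 0 0 -.035 0 0 0;-1 0 0 -.035 0 0 0;-1 0 0 -.01 0 0 0;-1 0 0 0 0 0 0;-1 0 0 0 0 0 0' 50
python3 - <<'E'
from h import *
for n in("top","scene"):
    z=np.load(n+"0.npz");p,d=z["p"],z["d"];m=camera_model(n);C=cloud(m,d)
    hsv=cv2.cvtColor(p,cv2.COLOR_RGB2HSV);H,S,V=[hsv[...,i].astype(int) for i in range(3)]
    roi=(C[...,0]>.42)&(C[...,0]<.72)&(C[...,1]<.31)&(C[...,1]>.03)
    def pts(mask,zz):
        v,u=np.nonzero(mask);return ray(m,np.c_[u,v],zz)[:,:2]
    blue=(H>=105)&(H<135)&(S>90)&roi; green=(H>50)&(H<105)&(S>90)&roi; orange=(H<14)&(S>170)&(V>140)&roi
    print(n,"base",rect(pts(biggest(blue|green|orange),.012)),"rim",rect(pts(biggest(green),.020)),"jaw",rect(pts(biggest(orange),.026)))
    k,l,st,c=cv2.connectedComponentsWithStats(blue.astype(np.uint8))
    for i in range(1,k):
        if st[i,4]>60: print("blue",st[i,4],c[i].round(),rect(pts(l==i,.012)))
    cv2.imwrite(f"pics/{n}j.png",cv2.resize(p[165:280,150:280] if n=="top" else p[150:270,280:415],None,fx=4,fy=4,interpolation=2)[:,:,::-1])
E
```

```text
clock: 12.75
tool_pos: [0.5538, -0.2178, 0.1833]
eef_rot: [0.998, 0.07, -0.0, 0.0]
contact_force: [-0.1, 1.0, -2.9]
opening: 0.152
finger_force: 50.0
top base (array([556.9, 170.1]), array([209.4, 208. ]), 27.73) rim (array([560.6, 158.7]), array([208.2, 170.2]), 27.83) jaw (array([541. , 215.8]), array([32.9,  9.2]), 29.03)
blue 122 [244. 211.] (array([604.2,  81.3]), array([171.8,   6.8]), 27.83)
blue 1702 [217. 223.] (array([561.6, 162.1]), array([149.9, 109.7]), 27.49)
blue 675 [188. 238.] (array([516.7, 241.9]), array([204.2,  43.6]), 27.73)
scene base (array([559.2, 164.8]), array([213.9, 211.3]), 28.1) rim (array([565.4, 157.5]), array([210.7, 175. ]), 27.68) jaw (array([537.9, 206.7]), array([56.9, 16. ]), 25.73)
blue 657 [374. 197.] (array([520.5, 241.8]), array([209.8,  39.1]), 28.1)
blue 1874 [344. 212.] (array([559.5, 158.3]), array([148.4, 108.8]), 27.8)
blue 281 [317. 231.] (array([609.2,  78.4]), array([204.5,  11.7]), 27.9)
```

View pics/scenej.png

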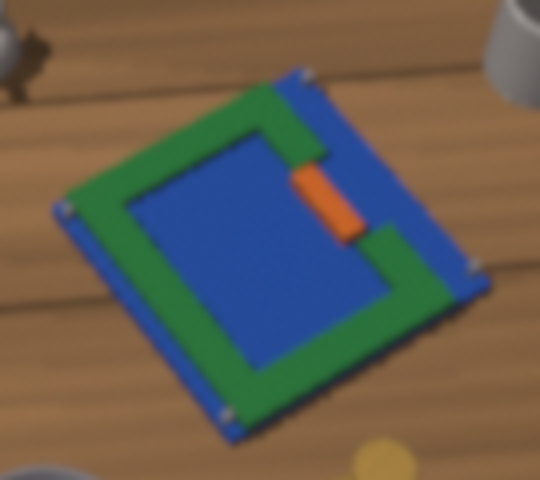

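The jig crop shows the rim locked well towards its -y side: the thin blue margin is at lower left and the jaw at (328,203). That makes s roughly -10 mm. I'll carry the board over the jig and take the fine x and yaw from the wrist camera.

```bash
python3 -m inch '-1 .0061 -.0372 0 0 0 0;-1 .0061 -.0372 0 0 0 0;-1 .0061 -.0372 0 0 0 0;-1 .0061 -.0372 0 0 0 0;-1 .0061 -.0372 0 0 0 0;-1 .0061 -.0372 0 0 0 0;-1 .0061 -.0372 0 0 0 0;-1 .0061 -.0372 0 0 0 0;-1 .0061 -.0372 0 0 0 0;-1 .0061 -.0372 0 0 0 0;-1 0 0 0 0 0 -.115;-1 0 0 0 0 0 -.115;-1 0 0 0 0 0 -.115;-1 0 0 .015 0 0 0;-1 0 0 .015 0 0 0;-1 0 0 0 0 0 0;-1 0 0 0 0 0 0;-1 0 0 0 0 0 0' 50
python3 - <<'E'
from h import *
m=camera_model("wrist");p,d=snapshot("wrist");cv2.imwrite("pics/w4.png",p[:,:,::-1])
C=cloud(m,d);np.savez("w4.npz",p=p,d=d,C=C,**m)
s,T,t=tool();print(t,s['q'].round(2),np.degrees(np.arctan2(T[1,0],T[0,0])))
np.savez("w4t.npz",T=T,t=t)
E
```

```text
clock: 14.25
tool_pos: [0.5619, 0.1589, 0.1525]
eef_rot: [0.971, 0.241, -0.001, 0.0]
contact_force: [-0.3, -1.3, -2.0]
opening: 0.152
finger_force: 50.0
[0.56231051 0.15902582 0.15311766] [-0.28  0.76 -0.12  1.78  0.15  0.61 -1.58] 27.833110889756355
```

View pics/w4.png

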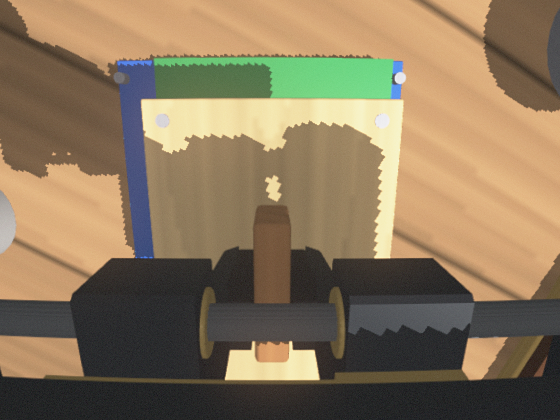

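The wrist view shows the board (top edge row 99, columns 142–402) over the jig. The green +x rim bar's outer edge is near row 60, with the blue margin wide on the left (120–153) and narrow on the right (390–402). I'll measure everything in tool axes.

```bash
cat > meas.py <<'E'
from h import *
z=np.load("w4.npz");p=z["p"];m={k:z[k] for k in("intrinsics","dist","view")};w=np.load("w4t.npz");T,t=w["T"],w["t"]
hsv=cv2.cvtColor(p,cv2.COLOR_RGB2HSV);H,S,V=[hsv[...,i].astype(int) for i in range(3)]
def loc(px,zz): return ((ray(m,px,zz)-t)@T)[:,:2]*1000
green=(H>50)&(H<95)&(S>90); blue=(H>=105)&(H<135)&(S>90); wood=(H>12)&(H<32)&(V>150)&(S<150)
def top(mask,cols,r0,r1):
    return np.array([(c,r0+np.argmax(mask[r0:r1,c])-.5) for c in cols])
def line(P):  # fit x = a + b*y in tool axes
    b,a=np.polyfit(P[:,1],P[:,0],1);e=P[:,0]-a-b*P[:,1];k=abs(e)<1.5
    b,a=np.polyfit(P[k,1],P[k,0],1);return a.round(2),b.round(4),e.std().round(2)
zt=t[2]-.0182
print("panel +x edge",line(loc(top(wood,range(160,390,3),90,115),zt)))
print("green outer ",line(loc(top(green,range(165,380,3),45,90),.020)))
bl=blue|green
def lr(mask,rows,side,zz):
    q=[]
    for r_ in rows:
        c=np.nonzero(mask[r_])[0]; q.append((c[0]-.5 if side=="l" else c[-1]+.5,r_))
    L=loc(np.array(q,float),zz);return np.median(L,0).round(2)
print("base left",lr(blue[:, :200],range(85,240,4),"l",.012))
rows=range(72,92,2)
print("green left",lr(green,rows,"l",.020),"green right",lr(green,rows,"r",.020),"blue right",lr(blue[:, :420],range(64,92,2),"r",.012))
print("panel left",lr(wood[:, :300],range(104,112),"l",zt),"right",lr(wood[:, :420],range(104,112),"r",zt))
E
python3 meas.py
```

```text
panel +x edge (np.float64(71.86), np.float64(-0.0036), np.float64(0.12))
green outer  (np.float64(104.38), np.float64(-0.0027), np.float64(0.24))
base left [  30.28 -113.85]
green left [ 88.72 -65.57] green right [88.64 86.  ] blue right [92.34 95.36]
panel left [ 68.35 -54.83] right [68.34 61.81]
```

Relative to the board centre: jig x needs about +3.0 mm, yaw is good to 1 mrad, TCP is at jig y ≈ -9, and s ≈ -12. I'll correct x, go lower, and re-measure there where parallax is small.

```bash
python3 -m inch '-1 .003 0 .02 0 0 0;-1 0 0 .02 0 0 0;-1 0 0 .02 0 0 0;-1 0 0 .015 0 0 0;-1 0 0 .005 0 0 0;-1 0 0 0 0 0 0;-1 0 0 0 0 0 0;-1 0 0 0 0 0 0' 50
python3 - <<'E'
from h import *
m=camera_model("wrist");s,T,t=tool();p,d=snapshot("wrist");cv2.imwrite("pics/w5.png",p[:,:,::-1])
C=cloud(m,d);np.savez("w4.npz",p=p,d=d,C=C,**m)
print(t,np.degrees(np.arctan2(T[1,0],T[0,0])), m["intrinsics"][0,0])
np.savez("w4t.npz",T=T,t=t)
E
python3 meas.py
```

```text
clock: 14.97
tool_pos: [0.5659, 0.1607, 0.0745]
eef_rot: [0.971, 0.24, 0.001, -0.0]
contact_force: [0.8, -0.0, -0.9]
opening: 0.152
finger_force: 50.0
[0.56593846 0.16071562 0.07446137] 27.831266250948072 358.4147508151271
panel +x edge (np.float64(72.4), np.float64(-0.0016), np.float64(0.11))
green outer  (np.float64(99.7), np.float64(-0.0011), np.float64(0.15))
base left [  41.14 -114.44]
green left [ 83.12 -84.59] green right [82.95 85.91] blue right [ 85.9  -88.28]
panel left [ 68.85 -55.04] right [68.71 54.95]
```

View pics/w5.png

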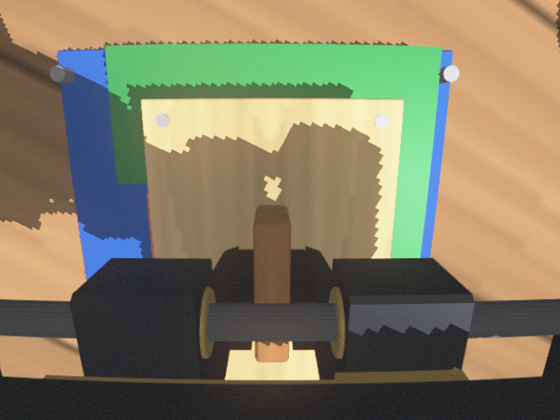

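The lower view is clean: the board measures 110 wide, the rim 170 wide, and the base left edge agrees, so s = -11.8. The board sits about 2.3 mm too far along +x. I'll correct that, back off in y, tip the board 12° and look at x again.

```bash
python3 -m inch '-1 -.0023 .0063 0 0 0 0;-1 0 0 0 -.07 0 0;-1 0 0 0 -.07 0 0;-1 0 0 0 -.07 0 0;-1 0 -.0015 .007 0 0 0;-1 0 0 0 0 0 0;-1 0 0 0 0 0 0;-1 0 0 0 0 0 0;-1 0 0 0 0 0 0' 50
cat > meas2.py <<'E'
from h import *
m=camera_model("wrist");s,T,t=tool();p,d=snapshot("wrist");cv2.imwrite("pics/w6.png",p[:,:,::-1])
hsv=cv2.cvtColor(p,cv2.COLOR_RGB2HSV);H,S,V=[hsv[...,i].astype(int) for i in range(3)]
green=(H>50)&(H<95)&(S>90); wood=(H>12)&(H<32)&(V>150)&(S<150)
yaw=np.arctan2(T[1,0],T[0,0]);c,n=np.cos(yaw),np.sin(yaw);J=np.array([[c,n],[-n,c]])
def top(mask,cols,r0,r1): return np.array([(k,r0+np.argmax(mask[r0:r1,k])-.5) for k in cols])
def line(P):
    b,a=np.polyfit(P[:,1],P[:,0],1);e=P[:,0]-a-b*P[:,1];k=abs(e)<1.2
    b,a=np.polyfit(P[k,1],P[k,0],1);return round(a,2),round(b,4),round(e.std(),2)
print("t",t,"yaw",np.degrees(yaw).round(2),"tilt",np.degrees(np.arcsin(T[2,1])).round(2),"F",s["contact_force"].round(1))
G=((ray(m,top(green,range(150,400,3),5,95),.020)-t)[:,:2]@J.T)*1000
print("rim outer x rel TCP",line(G))
px=top(wood,range(160,390,3),85,115)   # panel edge: plane z_tool=.0182
u=cv2.undistortPoints(px[:,None].astype(float),m["intrinsics"],m["dist"])[:,0]
W=m["view"];o=(-W[:3,:3].T@W[:3,3]-t)@T;dd=np.c_[u,np.ones(len(u))]@W[:3,:3]@T
Q=o+dd*((.0182-o[2])/dd[:,2])[:,None];print("panel edge x in tool",line(Q[:,:2]*1000))
E
python3 meas2.py
```

```text
clock: 15.77
tool_pos: [0.5667, 0.1518, 0.0663]
eef_rot: [0.966, 0.238, 0.025, 0.102]
contact_force: [-0.2, 0.0, -1.8]
opening: 0.155
finger_force: 50.0
t [0.56665089 0.15182145 0.06634683] yaw 27.64 tilt 12.02 F [-0.2  0.  -1.8]
rim outer x rel TCP (np.float64(103.81), np.float64(0.0018), np.float64(1.82))
panel edge x in tool (np.float64(72.31), np.float64(-0.0015), np.float64(0.13))
```

View pics/w6.png

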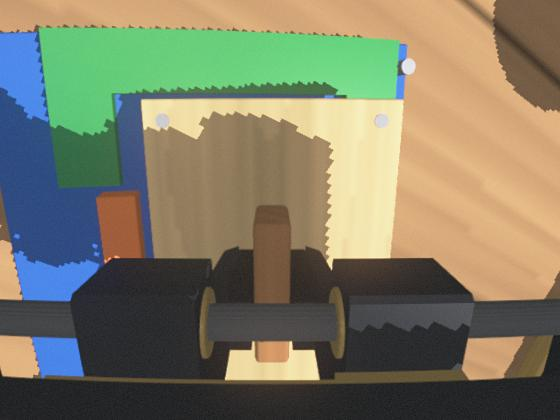

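The wrist view shows the tipped board, its low left edge near the orange jaw (120,225), and the rim's inner +x edge at row ~94, columns 117–142. I'll refit x robustly from the same picture (the arm is still).

```bash
cat >> meas2.py <<'E'
def rob(P):
    l=cv2.fitLine(P.astype(np.float32),cv2.DIST_HUBER,0,.3,.01).ravel();b=l[0]/l[1];return round(float(l[2]-b*l[3]),2),round(float(b),4)
G=((ray(m,top(green,range(50,385,3),5,95),.020)-t)[:,:2]@J.T)*1000
print("outer",rob(G), "at y",G[:,1].min().round(),G[:,1].max().round())
cols=range(122,140,2);inn=np.array([(k,60+np.nonzero(green[60:110,k])[0][-1]+.5) for k in cols],float)
for zz in(.020,.012): print("inner",zz,np.median(((ray(m,inn,zz)-t)[:,:2]@J.T)*1000,0))
e=np.array([(np.nonzero(green[k,:200])[0][[0,-1]]) for k in range(150,180,3)],float)
for j in(0,1): print("green +y faces (jig y rel TCP)",np.median(((ray(m,np.c_[e[:,j]+j-.5,np.arange(150,180,3)],.020)-t)[:,:2]@J.T)*1000,0))
E
python3 meas2.py
```

```text
t [0.56660028 0.15208128 0.06633738] yaw 27.66 tilt 12.02 F [-0.5 -0.1 -1.6]
rim outer x rel TCP (np.float64(103.73), np.float64(0.0019), np.float64(0.15))
panel edge x in tool (np.float64(72.3), np.float64(-0.0017), np.float64(0.13))
outer (103.71, 0.0005) at y -68.0 88.0
inner 0.02 [75.43510448 56.28637825]
inner 0.012 [75.86535977 57.54454751]
green +y faces (jig y rel TCP) [44.58139276 92.58081084]
green +y faces (jig y rel TCP) [43.44089825 64.03270756]
```

```bash
python3 -m inch '-1 .0018 0 0 0 0 0;-1 0 -.0012 .0055 0 0 0;-1 0 -.0006 .0028 0 0 0;-1 0 -.0006 .0027 0 0 0;-1 0 0 0 0 0 0;-1 0 0 0 0 0 0;-1 0 0 0 0 0 0' 50; python3 meas2.py
```

```text
clock: 16.45
tool_pos: [0.5674, 0.1547, 0.0547]
eef_rot: [0.965, 0.239, 0.025, 0.102]
contact_force: [0.4, 0.2, -1.4]
opening: 0.153
finger_force: 50.0
t [0.56737088 0.15467866 0.05470626] yaw 27.84 tilt 12.04 F [ 0.4  0.2 -1.4]
rim outer x rel TCP (np.float64(101.8), np.float64(0.0045), np.float64(0.14))
panel edge x in tool (np.float64(72.4), np.float64(-0.001), np.float64(0.11))
outer (101.82, 0.0038) at y -62.0 84.0
inner 0.02 [73.60499203 54.56372113]
inner 0.012 [73.97055409 55.82374279]
green +y faces (jig y rel TCP) [46.08941649 90.46443711]
green +y faces (jig y rel TCP) [44.93822534 61.04773396]
```

x is aligned within about 0.3 mm and nothing touched. Now I push towards the jaw in small steps, feeling for it.

```bash
for i in 1; do python3 -m inch '-1 0 -.00098 -.0002 0 0 0;-1 0 -.00098 -.0002 0 0 0;-1 0 -.00098 -.0002 0 0 0;-1 0 0 0 0 0 0;-1 0 0 0 0 0 0' 50; done; python3 -m inch '-1 0 -.00098 -.0002 0 0 0;-1 0 -.00098 -.0002 0 0 0;-1 0 0 0 0 0 0' 50;python3 -m inch '-1 0 -.00098 -.0002 0 0 0;-1 0 -.00098 -.0002 0 0 0;-1 0 0 0 0 0 0' 50
```

```text
clock: 16.92
tool_pos: [0.566, 0.1575, 0.0548]
eef_rot: [0.965, 0.239, 0.025, 0.102]
contact_force: [-0.4, -0.2, -1.9]
opening: 0.152
finger_force: 50.0
clock: 17.17
tool_pos: [0.5652, 0.1589, 0.0548]
eef_rot: [0.965, 0.239, 0.025, 0.102]
contact_force: [-0.3, -0.7, -1.2]
opening: 0.158
finger_force: 50.0
clock: 17.42
tool_pos: [0.5646, 0.1599, 0.0549]
eef_rot: [0.965, 0.239, 0.025, 0.102]
contact_force: [1.3, -3.7, -1.4]
opening: 0.155
finger_force: 50.0
```

The jaw contact is felt at about 3.8 N, near where I expected it. I push on about 6.4 mm.

```bash
python3 -m inch '-1 0 -.00098 -.0002 0 0 0;-1 0 -.00098 -.0002 0 0 0;-1 0 -.00098 -.0002 0 0 0;-1 0 -.00098 -.0002 0 0 0;-1 0 -.00098 -.0002 0 0 0;-1 0 -.00098 -.0002 0 0 0;-1 0 -.0004 -.0001 0 0 0;-1 0 0 0 0 0 0;-1 0 0 0 0 0 0;-1 0 0 0 0 0 0' 50; python3 meas2.py
```

```text
clock: 18.25
tool_pos: [0.562, 0.1648, 0.0551]
eef_rot: [0.965, 0.238, 0.025, 0.103]
contact_force: [3.2, -6.6, -1.0]
opening: 0.153
finger_force: 50.0
t [0.56197736 0.16480572 0.05505026] yaw 27.75 tilt 12.17 F [ 3.2 -6.6 -1. ]
rim outer x rel TCP (np.float64(101.9), np.float64(0.0022), np.float64(0.13))
panel edge x in tool (np.float64(72.35), np.float64(-0.0015), np.float64(0.11))
outer (101.91, 0.0026) at y -62.0 83.0
inner 0.02 [68.13474784 54.96912851]
inner 0.012 [68.24221169 56.23168788]
green +y faces (jig y rel TCP) [45.5674458  79.03906175]
green +y faces (jig y rel TCP) [44.50184045 50.87199974]
```

View pics/w6.png

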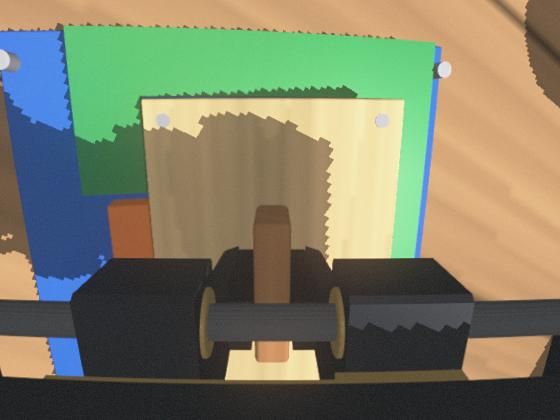

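Force and vision agree that the jaw is back about 7 mm, and x is aligned. I push 1 mm more, lower the low edge to just above the floor, then roll the other edge down about it.

```bash
python3 -m inch '-1 0 -.00108 -.0002 0 0 0;-1 0 -.0003 .0015 0 0 0;-1 0 -.0003 .0014 0 0 0;-1 0 0 0 0 0 0;-1 0 0 0 0 0 0;-1 0 0 0 0 0 0' 50; python3 -m inch '-1 0 .00095 .00194 .035 0 0;-1 0 .00095 .00194 .035 0 0;-1 0 .00095 .00194 .035 0 0;-1 0 .00095 .00194 .035 0 0;-1 0 0 0 0 0 0;-1 0 0 0 0 0 0' 50; python3 meas2.py
```

```text
clock: 18.8
tool_pos: [0.5617, 0.1655, 0.0524]
eef_rot: [0.965, 0.238, 0.026, 0.103]
contact_force: [3.0, -5.7, 0.6]
opening: 0.155
finger_force: 50.0
clock: 19.3
tool_pos: [0.5643, 0.1607, 0.0449]
eef_rot: [0.97, 0.239, 0.009, 0.035]
contact_force: [2.8, -6.0, -0.9]
opening: 0.154
finger_force: 50.0
t [0.56431616 0.16065227 0.04486288] yaw 27.65 tilt 4.12 F [ 2.8 -6.  -0.9]
rim outer x rel TCP (np.float64(101.8), np.float64(0.0007), np.float64(0.16))
panel edge x in tool (np.float64(72.39), np.float64(-0.0015), np.float64(0.11))
outer (101.78, 0.0013) at y -50.0 88.0
inner 0.02 [68.14970597 58.80105174]
inner 0.012 [68.2673734  61.24982469]
green +y faces (jig y rel TCP) [45.45638834 84.02727284]
green +y faces (jig y rel TCP) [44.91195877 55.94082832]
```

```bash
python3 -m inch '-1 0 -.0007 0 0 0 0;-1 0 0 0 0 0 0;-1 0 .0005 .00098 .018 0 0;-1 0 .0005 .00098 .018 0 0;-1 0 0 0 0 0 0;-1 0 0 0 0 0 0' 50; python3 -c "
from h import *
s,T,t=tool();print(t,np.degrees(np.arcsin(T[2,1])),s['contact_force'],s['moment'])"
python3 -m inch '-1 0 .0005 .00098 .018 0 0;-1 0 .0005 .00098 .018 0 0;-1 0 0 0 0 0 0;-1 0 0 0 0 0 0' 50; python3 -c "
from h import *
s,T,t=tool();print(t,np.degrees(np.arcsin(T[2,1])),s['contact_force'],s['moment'])"
```

```text
clock: 19.85
tool_pos: [0.5645, 0.1605, 0.043]
eef_rot: [0.971, 0.239, 0.005, 0.018]
contact_force: [2.6, -6.2, -0.7]
opening: 0.154
finger_force: 50.0
[0.56445126 0.16054333 0.04295074] 2.0994080609979675 [ 2.60934451 -6.23563793 -0.72520017] [-1.2114824  -0.63471246  0.03959881]
clock: 20.18
tool_pos: [0.5649, 0.1596, 0.041]
eef_rot: [0.971, 0.239, 0.0, 0.0]
contact_force: [2.4, -5.2, -0.9]
opening: 0.154
finger_force: 50.0
[0.56493183 0.15963577 0.04097641] 0.035109539151030975 [ 2.39546432 -5.15956746 -0.94274463] [-1.21179385 -0.58616663 -0.01431885]
```

It is flat with no vertical reaction and the underside is 0.8 mm above the floor. I press down gently.

```bash
python3 -m inch '-1 0 0 .0005 0 0 0;-1 0 0 .0005 0 0 0;-1 0 0 .0004 0 0 0;-1 0 0 0 0 0 0;-1 0 0 0 0 0 0' 50; python3 meas2.py
```

```text
clock: 20.6
tool_pos: [0.5648, 0.16, 0.0402]
eef_rot: [0.971, 0.24, 0.0, 0.0]
contact_force: [2.7, -6.6, 3.8]
opening: 0.156
finger_force: 50.0
t [0.56483434 0.15999703 0.04019737] yaw 27.75 tilt 0.06 F [ 2.7 -6.6  3.8]
rim outer x rel TCP (np.float64(101.64), np.float64(0.0023), np.float64(0.13))
panel edge x in tool (np.float64(72.38), np.float64(-0.0021), np.float64(0.11))
outer (101.59, 0.0038) at y -45.0 91.0
inner 0.02 [68.11657222 60.31398088]
inner 0.012 [68.23773467 63.3982603 ]
green +y faces (jig y rel TCP) [45.23343927 84.81944963]
green +y faces (jig y rel TCP) [44.96492382 56.95514874]
```

Seated: underside at 12.0 mm with about 5 N of floor contact. Before releasing I ease the board back towards the -y rim, so the jaw cannot flick it.

```bash
python3 -m inch '-1 0 .0005 0 0 0 0;-1 0 .0005 0 0 0 0;-1 0 0 0 0 0 0;-1 0 0 0 0 0 0' 50; python3 -m inch '-1 0 .0005 0 0 0 0;-1 0 0 0 0 0 0;-1 0 0 0 0 0 0' 50;  python3 -m inch '-1 0 .0005 0 0 0 0;-1 0 0 0 0 0 0;-1 0 0 0 0 0 0' 50
```

```text
clock: 20.98
tool_pos: [0.5648, 0.16, 0.0402]
eef_rot: [0.971, 0.24, 0.0, -0.0]
contact_force: [0.8, -5.0, 5.5]
opening: 0.152
finger_force: 50.0
clock: 21.23
tool_pos: [0.5649, 0.1598, 0.0402]
eef_rot: [0.971, 0.24, 0.0, -0.0]
contact_force: [0.6, -5.4, 5.9]
opening: 0.157
finger_force: 50.0
clock: 21.48
tool_pos: [0.565, 0.1597, 0.0402]
eef_rot: [0.971, 0.24, 0.0, -0.001]
contact_force: [-0.5, -4.7, 5.6]
opening: 0.151
finger_force: 50.0
```

```bash
python3 -m inch '-1 0 .0007 0 0 0 0;-1 0 0 0 0 0 0;-1 0 0 0 0 0 0' 50; python3 -m inch '-1 0 .0007 0 0 0 0;-1 0 0 0 0 0 0;-1 0 0 0 0 0 0' 50;  python3 -m inch '-1 0 .0007 0 0 0 0;-1 0 0 0 0 0 0;-1 0 0 0 0 0 0' 50; python3 meas2.py
```

```text
clock: 21.73
tool_pos: [0.5652, 0.1593, 0.0402]
eef_rot: [0.971, 0.241, 0.0, -0.001]
contact_force: [0.7, -4.1, 6.0]
opening: 0.156
finger_force: 50.0
clock: 21.98
tool_pos: [0.5654, 0.159, 0.0402]
eef_rot: [0.971, 0.241, 0.0, -0.001]
contact_force: [0.2, -2.9, 6.2]
opening: 0.155
finger_force: 50.0
clock: 22.23
tool_pos: [0.5656, 0.1587, 0.0402]
eef_rot: [0.971, 0.241, 0.0, -0.001]
contact_force: [0.4, -2.7, 5.9]
opening: 0.15
finger_force: 50.0
t [0.56563602 0.15865052 0.04019575] yaw 27.86 tilt -0.11 F [ 0.4 -2.7  5.9]
rim outer x rel TCP (np.float64(101.53), np.float64(0.005), np.float64(0.11))
panel edge x in tool (np.float64(72.39), np.float64(-0.0025), np.float64(0.11))
outer (101.56, 0.0055) at y -45.0 91.0
inner 0.02 [68.13854007 60.42459162]
inner 0.012 [68.259328   63.53578065]
green +y faces (jig y rel TCP) [45.23356393 86.3092097 ]
green +y faces (jig y rel TCP) [44.97498381 58.17215128]
```

```bash
python3 -m inch '-1 0 .0006 0 0 0 0;-1 0 0 0 0 0 0;-1 0 0 0 0 0 0' 50; python3 -m inch '-.6 0 0 0 0 0 0;-.6 0 0 0 0 0 0;-.4 0 0 0 0 0 0;-.2 0 0 0 0 0 0;-.2 0 0 0 0 0 0;-.2 0 0 0 0 0 0;-.2 0 0 -.01 0 0 0;-.2 0 0 -.02 0 0 0;-.2 0 0 -.035 0 0 0;-.2 0 0 -.035 0 0 0;-.2 0 0 -.035 0 0 0;-.2 0 0 -.02 0 0 0;-.2 0 0 0 0 0 0;-.2 0 0 0 0 0 0' 20
python3 - <<'E'
from h import *
m=camera_model("wrist");s,T,t=tool();p,d=snapshot("wrist");cv2.imwrite("pics/w9.png",p[:,:,::-1]);C=cloud(m,d)
a=np.radians(27.75);J=np.array([[np.cos(a),np.sin(a)],[-np.sin(a),np.cos(a)]])
hsv=cv2.cvtColor(p,cv2.COLOR_RGB2HSV);H,S,V=[hsv[...,i].astype(int) for i in range(3)]
near=np.hypot(C[...,0]-.565,C[...,1]-.159)<.095
pan=biggest(near&(H>8)&(H<35)&(C[...,2]<.035)&(C[...,2]>.015))
P=C[pan];A=np.c_[P[:,:2]-P[:,:2].mean(0),np.ones(len(P))];k=np.linalg.lstsq(A,P[:,2],rcond=None)[0];print("panel top plane slope",k[:2].round(4),"z",k[2].round(4),len(P))
v,u=np.nonzero(pan);print(rect(ray(m,np.c_[u,v],.022)[:,:2]))
E
```

```text
clock: 22.53
tool_pos: [0.5658, 0.1584, 0.0402]
eef_rot: [0.971, 0.241, 0.0, -0.001]
contact_force: [-1.9, -2.4, 6.0]
opening: 0.152
finger_force: 50.0
clock: 23.7
tool_pos: [0.5666, 0.1575, 0.196]
eef_rot: [0.971, 0.24, 0.001, -0.001]
contact_force: [-0.8, 0.4, -0.6]
opening: 0.398
finger_force: 0.0
panel top plane slope [-0.0063  0.0115] z 0.0232 19677
(array([559. , 165.2]), array([150.9, 128.5]), 27.6)
```

View pics/w9.png

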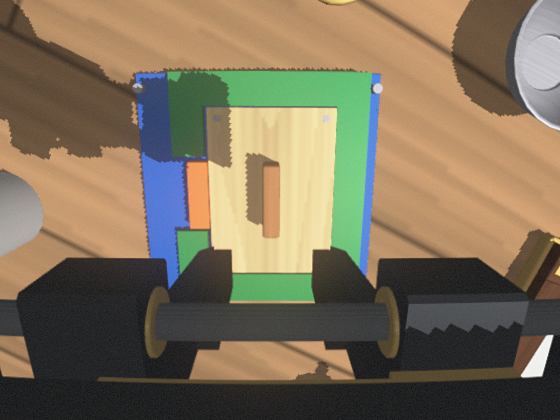

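The picture shows the board inside the green rim at (270,190), square, with the jaw (198,195) against its edge. The level fit included the jaw, so I recheck without it.

Run:
```python
from h import *
m=camera_model("wrist");p,d=snapshot("wrist");C=cloud(m,d)
pan=np.zeros(d.shape,bool);pan[115:265,212:258]=1;pan[115:265,284:328]=1;pan[240:,:]&=False
rim=np.zeros(d.shape,bool);rim[78:98,210:330]=1;rim[120:230,345:360]=1
for M in(pan,rim):
    P=C[M];P=P[abs(P[:,2]-np.median(P[:,2]))<.006];A=np.c_[P[:,:2]-P[:,:2].mean(0),np.ones(len(P))];k=np.linalg.lstsq(A,P[:,2],rcond=None)[0];print(k.round(4))
```

```text
[-0.0007 -0.0005  0.023 ]
[ 0.     -0.0001  0.0209]
```

The board top is 2.1 mm above the rim (2.0 expected) and level within 1 mrad, so I hand the job in.

```bash
python3 -c "
from plant import r
print(r.finish_job())"
```

```text
the job is handed in; nothing more can be done
None
```

The job is handed in. The backboard lies seated, square and level in the jig's rim by the last wrist measurement, both buttons were turned aside (about 1.38 rad each), and I saw no contact with the other goods; the hand-in returned no verdict.

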